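Set a tilting heat exchanger plate on its spacer stack

ROBOT

A 7-joint arm with a two-finger parallel gripper is mounted at the origin on the work surface. World frame = base frame: x ahead of the robot, y to its left, z up, the work surface at z = 0. Lengths are in m, angles in rad, forces in N, time in s.
With the tool pointing down it reaches from about 0.4 to 0.85 m from the base axis. Payload 4.4 kg.
Tool frame: the origin (TCP) lies midway between the tips of the shut fingers; the grasp point (between the pads) lies 19 mm behind it (env.grip_depth is the distance from the TCP to the grasp point, in m); z points along the fingers, y is the line along which they close (so a half turn about z gives the same grasp; the last joint's range is limited). The gripper opens to 94 mm and grips with 3 to 60 N. Pads are 16 mm wide; open, the fingers measure 119 mm over their backs; the gripper's body (75 mm by 177 mm) begins 78 mm behind the grasp point.
Start: joints at [-1.249, 0.628, 0.038, 1.517, -0.027, 0.996, -0.02], TCP at [0.246, 0.602, 0.205] pointing down, gripper open.
Joint ranges: [-3.06, 3.06], [-0.37, 2.12], [-1.25, 1.32], [0.18, 2.47], [-1.1, 4.24], [0.23, 1.98], [-2.94, 2.94]. Speed limits (rad/s): [2.57, 2.57, 3.14, 3.14, 3.14, 3.14, 3.14].

INTERFACE

Orientations are given as [roll, pitch, yaw] about the fixed x, y, z axes, in that order (R = Rz(yaw) Ry(pitch) Rx(roll)).
In Python, from rig import env gives the robot as it stands.
- The arm moves only by the tool drive_tool, never from a script. Its argument "motion" is a list of rows, each a list of 3 entries, a list of its own where there are three numbers: the shift along the tool's x, y, z in mm, then the turn, a rotation vector about the tool's x, y, z in degrees, then the finger opening in mm, from 0 to 94. In form: [[[dx, dy, dz], [wx, wy, wz], fingers], ...]. A call has 1 to 20 rows; each row is the pose to reach, as a shift and turn from the pose commanded when the call began, along the tool's axes at that moment; what a row does not reach only later rows make up. A row lasts 1/10 s, in which the tool goes at most 50 mm and 8.59 degrees, less where a joint would pass 70% of its speed; a pose out of reach is approached as far as the arm can. A call with a gripper value outside its range is refused whole. The fingers move at their own pace and stop on an object; "squeeze" is the grip in N (left out, the last holds). Time passes only in rows, so rows that repeat a pose let the fingers close. It gives the time, the measured TCP pose, the force, the opening and the grip force at its end, in the units of the state.
- env.get_obs(): the state, without advancing time (a new reading comes with each control period).
- env.read_camera(name): name is "side" or "top" or "wrist"; returns a dict with "pixels" (384x512x3 uint8, red, green, blue), "fx", "fy", "cx", "cy" (pixels), "origin" and "attitude" of the camera in the world; the wrist camera has in their place "hand_eye" (4x4, takes a point from camera to tool coordinates, whose origin is the TCP and whose axes are the flange's). Camera axes: x right, y up, looking along -z (the intrinsics and any distortion apply to the point x, -y, -z); pixel columns grow to the right and rows downward; lengths in m; the calibration is good to about 2 mm. A picture is of the moment at which its call begins: read the wrist's pose just before it. There is no depth.
- env.finish_job(): hands the job in; it is judged then, once.
The state is a dict: "time_s": time; "joints": joint angles; "qvel": joint speeds; "joint_efforts": joint torques, N m; "tcp_pos": TCP position; "ee_rot": TCP orientation; "ft_force": force on the tool from outside, world axes, zero at the start; "ft_torque": the same for the moment, N m; "grip_width": finger opening in m; "gripper_force": force on a finger pad.
Only numpy, scipy, OpenCV 4.12 (cv2) and the standard library are available. Lean on these libraries where they do the work, as an engineer would, in place of code of your own. Each camera call takes 0.05 s, during which the arm holds its last target. There are 200 camera calls.

TASK

Set the tilt of the hinged plate that carries the heat exchanger: raise it by its bar handle, bring the stack of two spacer bars in under its roller as one stack, straight and in the middle of the base, with the lower bar's end home against the stop strip and the two bars squarely flush with each other. Then lower the plate gently, without letting it slam, until its roller rests on the top bar, and let go of everything. Leave the wrench, the brass fitting and the jar where they are.

Things in the scene. Friction and masses are not known exactly. Their poses are not given: they have to be found in the camera images.
- fixture: Fixed blue base plate, 390 x 150 x 12 mm. Origin on its underside (bench level), below the roller of the level plate; it spans x = -185 to +205, y = -75 to +75 mm; top at z = 12 mm. +x runs along the base to the hinge, away from the robot; the bare negative-x half is the apron on which the stack lies. A steel stop strip, 90 mm along y and 12 mm high above the base top, has its face at x = 35 mm.
- tilt (a joint): Tilt of the hinged plate, rad: 0 level, grows as its near end is raised; 0 to 0.7. The hinge axis runs along fixture y at fixture x = 170, z = 22 mm. It is stiff: the plate stays where it is left; about 10 N up at the handle raises it, 3 to 8 N lowers it; follow its arc, as a straight push down on the handle may bind. Seat the roller with some 15 N. Roller resting on the 40 mm stack: about 0.24.
- handle (a point): Centre of the plate's handle: a level round steel bar, 12 mm diameter, 72 mm long along fixture y, on two end posts, its axis 40 mm above the plate's top. In the level plate it is 150 mm before and 54 mm above the hinge axis. It swings with the plate about the hinge axis and can turn between gripping pads. The point's axes turn with the plate.
- roller (a point): Centre of the steel roller under the near end of the plate: 20 mm diameter, 100 mm long along fixture y, 170 mm from the hinge axis; with the plate level it touches the base top. The aluminium plate above it is 176 x 110 x 8 mm, underside 6 mm above the roller's centre, its near end 14 mm before it. On its far half sits a heat exchanger with four brass ports, tops 58 mm above the plate top.
- stop (a point): Point at the middle of the foot of the stop strip's face that looks to the robot, on the base top. Axes as fixture. Home: the lower bar's end touches this face, so that its centre lies 50 mm before it.
- low_mid (a point): Centre of the lower spacer bar: plain aluminium, 100 mm (its x) x 40 mm (y) x 28 mm high, 0.3 kg, lying on the base apron. Loose. Gripped by the sides, one bar may slip along the other; pushed on the ends of both, they go as one.
- bar_low: The same lower bar; origin at the centre of its underside, x along its length.
- up_mid (a point): Centre of the upper spacer bar: plain aluminium, 100 mm (its x) x 40 mm (y) x 12 mm high, 0.13 kg, lying on the lower bar, at the start not quite flush: up to 8 mm nearer the robot and slightly turned. Loose. Centred 20 mm above low_mid. Stack height 40 mm.
- bar_up: The same upper bar; origin at the centre of its underside, x along its length.
- wrench: Wrench lying on the bench beside the fixture; leave it.
- fitting_mid (a point): Brass fitting, 32 mm diameter and 50 mm high, standing beside the fixture; leave it. Point at its centre.
- flask_mid (a point): White jar, 60 mm diameter and 130 mm high, standing beside the fixture; leave it. Point at its centre.
Mind the look-alikes: they are no part of the job. Leave any black look-alike of the bar_up alone.

How it is judged:
On the way, in this order (a step that is already met when the one before it is completed fails the run):
1. the plate is raised clear of the stack height and the stack is not yet under the roller (value of joint tilt above 0.255 rad and x of low_mid in the frame of fixture below -0.055 m), for 0.2 s.
2. the stack is home against the stop under the raised plate, both bars flush (x of low_mid in the frame of fixture between -0.021 and -0.01 m and y of low_mid in the frame of fixture between -0.015 and 0.015 m and angle between the x axis of bar_low and the x axis of fixture, either way round below 0.08 rad and x of up_mid in the frame of bar_low between -0.005 and 0.005 m and y of up_mid in the frame of bar_low between -0.005 and 0.005 m and angle between the x axis of bar_up and the x axis of bar_low, either way round below 0.08 rad and z of up_mid in the frame of bar_low above 0.031 m and value of joint tilt above 0.255 rad), for 0.2 s.
At the end, for the whole second after the job is handed in: The roller rests on the upper bar (contact over 0.3 N, tilt 0.222 to 0.248 rad, still); the lower bar's centre is 45 to 56 mm before the stop face (home), within 15 mm of the base's middle line and within 0.08 rad of straight; the upper bar lies on it within 5 mm and 0.08 rad of flush; both at rest (value of joint tilt between 0.222 and 0.248 rad and x of low_mid in the frame of fixture between -0.021 and -0.01 m and y of low_mid in the frame of fixture between -0.015 and 0.015 m and angle between the x axis of bar_low and the x axis of fixture, either way round below 0.08 rad and x of up_mid in the frame of bar_low between -0.005 and 0.005 m and y of up_mid in the frame of bar_low between -0.005 and 0.005 m and angle between the x axis of bar_up and the x axis of bar_low, either way round below 0.08 rad and z of up_mid in the frame of bar_low above 0.031 m and contact force between tilt and bar_up above 0.3 N and velocity of joint tilt between -0.02 and 0.02 rad/s and linear speed of each of bar_low, bar_up below 0.01 m/s); the robot touches nothing.
It fails at once if the plate slams down (faster than 0.8 rad/s) (velocity of joint tilt below -0.8 rad/s).
It fails at once if the wrench, fitting or jar is moved more than 20 mm (distance of any of wrench, fitting_mid, flask_mid from where it was at the start of the episode above 0.02 m).
It also fails if it takes over 62 s, if anything falls off the work surface, if the arm or the gripper's body presses on something with over 40 N, if the wrist force passes 120 N, or if a joint passes its speed limit or range.

## Working session

There is one attempt and no reset: what is moved stays moved. The work goes in short steps, Python scripts to look and compute and a tool call to move; the robot and the scene stay as the last step left them, time stands still between calls to the robot, and variables do not carry over. Pictures are saved under pics/ and viewed, at most 10 in all, crops included, and the job is handed in when it is done.

Besides the shell and the picture viewer there is one more tool, called as name(argument=value, ...) on one line, values as JSON. drive_tool: Moves the arm, as the interface text tells. Its arguments: {"type":"object","properties":{"motion":{"type":"array","items":{"type":"array"}},"squeeze":{"type":"number"}},"required":["motion"]}

```bash
mkdir -p pics; ls
python3 - <<'E'
from rig import env
import cv2,numpy as np
o=env.get_obs(); print(o, env.grip_depth)
ims=[]
for n in ("top","side"):
    c=env.read_camera(n); cv2.imwrite(f"pics/{n}0.png",c["pixels"][:,:,::-1])
    np.save(f"pics/{n}0.npy",c,allow_pickle=True)
    print(n,{k:v for k,v in c.items() if k!="pixels"})
E
```

```text
pics
{'time_s': 0.0, 'joints': array([-1.24880263,  0.62933616,  0.038434  ,  1.51833526, -0.02698384,
        0.99631117, -0.01998747]), 'qvel': array([-8.48448083e-04, -8.07086735e-05, -8.75338800e-04, -3.62198652e-05,
       -5.34680007e-04,  8.45705631e-04, -1.06307944e-03]), 'joint_efforts': array([ 5.79878451e-04, -5.49718595e+01,  1.14365268e+00, -1.86624706e+01,
       -5.23173704e-02,  2.36278342e-02,  1.70139906e-04]), 'tcp_pos': array([0.24551958, 0.60113556, 0.20457093]), 'ee_rot': array([-3.13972080e+00,  3.24668814e-05,  2.75382748e+00]), 'ft_force': array([ 0.07838276, -0.34963073,  0.92801997]), 'ft_torque': array([0.02669821, 0.02854818, 0.0201363 ]), 'gripper_force': 0.0, 'grip_width': 0.093910241619339} 0.0188
top {'fx': 374.1957619309174, 'fy': 374.1957619309174, 'cx': 253.35291502098042, 'cy': 191.81771367786993, 'origin': array([ 0.45941797, -0.0046347 ,  0.90410871]), 'attitude': array([ 0.18622347,  0.01877747, -1.55830282])}
side {'fx': 454.5822195918861, 'fy': 454.5822195918861, 'cx': 259.3249821155231, 'cy': 196.88058544481157, 'origin': array([ 0.56807236, -0.81787858,  0.64777529]), 'attitude': array([ 0.93472702,  0.017855  , -0.06675374])}
```

View pics/top0.png

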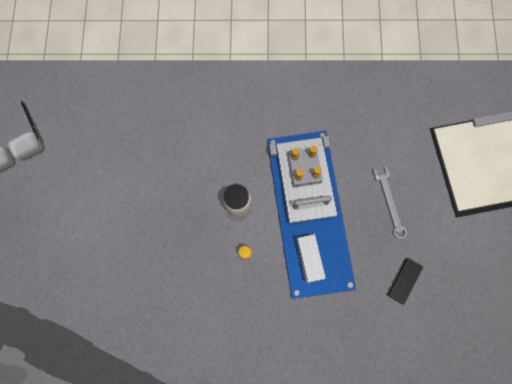

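View pics/side0.png

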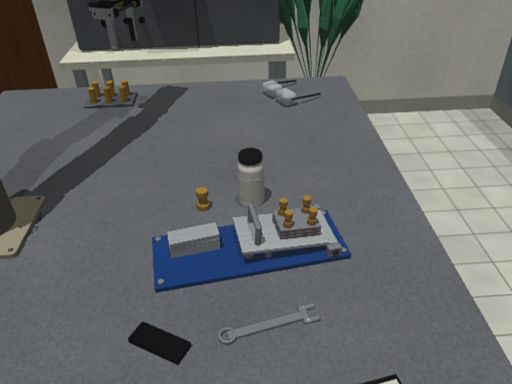

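Top view: the fixture runs up the image (away from the robot). The stack is at (312,258), the handle at (311,202), the jar at (237,197), the fitting at (245,253) and the wrench at (390,205). Candidates for the stack are the two light bars on the blue apron at (312,258) and the black bar on the bench at (405,281). By the description I choose the one on the apron and will check it in a crop.

```bash
cat > h.py <<'E'
import numpy as np,cv2
from scipy.spatial.transform import Rotation as R
def rpy(a): return R.from_euler('xyz',a).as_matrix()
def campose(c,obs=None):
    if "origin" in c: return np.array(c["origin"]),rpy(c["attitude"])
    T=c["hand_eye"]; Rt=rpy(obs["ee_rot"])
    return obs["tcp_pos"]+Rt@T[:3,3], Rt@T[:3,:3]
def rays(c,uv,obs=None):
    o,M=campose(c,obs); uv=np.atleast_2d(uv).astype(float)
    d=np.c_[(uv[:,0]-c["cx"])/c["fx"],-(uv[:,1]-c["cy"])/c["fy"],-np.ones(len(uv))]
    return o,d@M.T
def toplane(c,uv,z,obs=None):
    o,d=rays(c,uv,obs); return o+d*((z-o[2])/d[:,2])[:,None]
def project(c,P,obs=None):
    o,M=campose(c,obs); q=(np.atleast_2d(P)-o)@M
    return np.c_[c["cx"]+c["fx"]*q[:,0]/-q[:,2], c["cy"]-c["fy"]*q[:,1]/-q[:,2]]
def tri(c1,p1,c2,p2):
    o1,d1=rays(c1,p1);o2,d2=rays(c2,p2);d1=d1[0];d2=d2[0]
    s=np.linalg.lstsq(np.c_[d1,-d2],o2-o1,rcond=None)[0]
    a=o1+d1*s[0];b=o2+d2*s[1];return (a+b)/2,np.linalg.norm(a-b)
def blue(im):
    h=cv2.cvtColor(im,cv2.COLOR_RGB2HSV);return ((h[...,0]>100)&(h[...,0]<130)&(h[...,1]>130)).astype(np.uint8)
E
python3 - <<'E'
from h import *
for n in("top","side"):
    c=np.load(f"pics/{n}0.npy",allow_pickle=True).item(); im=c["pixels"]
    m=blue(im); k=max(cv2.findContours(m,0,2)[0],key=cv2.contourArea)
    hull=cv2.convexHull(np.vstack([q for q in cv2.findContours(m,0,2)[0] if cv2.contourArea(q)>30]))[:,0]
    P=toplane(c,hull,.012)[:,:2]
    print(n,cv2.minAreaRect((P*1000).astype(np.float32)))
    ap=cv2.approxPolyDP(hull.reshape(-1,1,2),6,True)[:,0]; print(np.c_[ap,toplane(c,ap,.012).round(4)])
c=np.load("pics/top0.npy",allow_pickle=True).item()
a=cv2.resize(c["pixels"][115:305,230:420],None,fx=4,fy=4,interpolation=2)[:600]
a=cv2.resize(c["pixels"][180:300,260:360],None,fx=5,fy=5,interpolation=2)
s=np.load("pics/side0.npy",allow_pickle=True).item()
b=cv2.resize(s["pixels"][190:290,145:265],None,fx=2.5,fy=2.5,interpolation=2)
q=np.zeros((600,800,3),np.uint8);q[:,:500]=a;q[:250,500:800]=b
cv2.imwrite("pics/crop1.png",q[:,:,::-1])
E
```

```text
top ((581.62890625, -120.41677856445312), (386.9780578613281, 149.25987243652344), 8.802123069763184)
[[ 3.540e+02  2.890e+02  4.018e-01 -2.203e-01  1.200e-02]
 [ 2.910e+02  2.960e+02  3.841e-01 -7.550e-02  1.200e-02]
 [ 2.680e+02  1.390e+02  7.615e-01 -2.060e-02  1.200e-02]
 [ 3.210e+02  1.320e+02  7.805e-01 -1.525e-01  1.200e-02]]
side ((581.4293212890625, -127.79634094238281), (387.4546203613281, 156.16033935546875), 8.86844539642334)
[[ 3.500e+02  2.530e+02  7.829e-01 -1.637e-01  1.200e-02]
 [ 1.560e+02  2.910e+02  4.043e-01 -2.329e-01  1.200e-02]
 [ 1.520e+02  2.380e+02  3.787e-01 -8.320e-02  1.200e-02]
 [ 3.250e+02  2.100e+02  7.585e-01 -2.110e-02  1.200e-02]]
```

View pics/crop1.png

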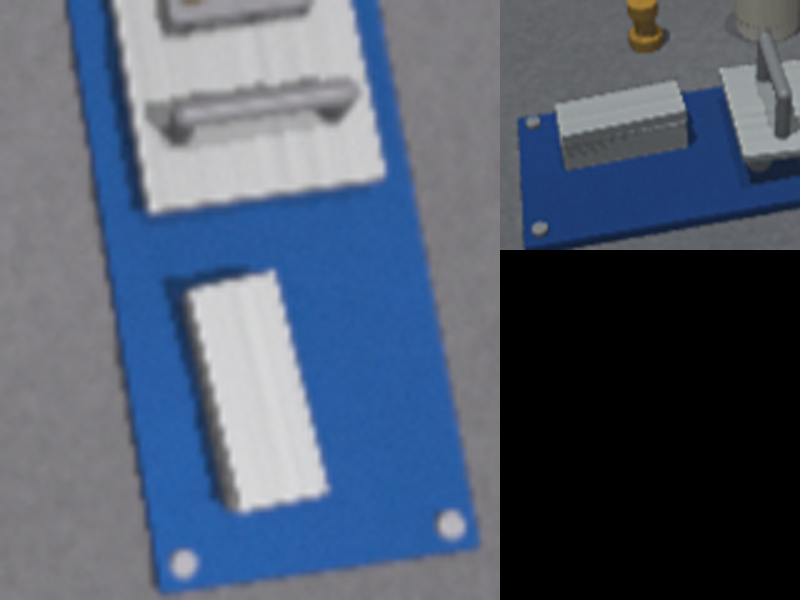

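The crop confirms the stack is the light aluminium pair on the blue apron, with its top face corners near (298,238), (315,234), (325,278) and (308,282). The handle bar runs along fixture y at about (311,202). Now I'll measure them.

```bash
cat >> h.py <<'E'
FO=np.array([.5717,-.1219,0]);FY=np.radians(8.85)
def toF(P): return (np.atleast_2d(P)-FO)@rpy([0,0,FY])
def fromF(P): return np.atleast_2d(P)@rpy([0,0,FY]).T+FO
def load(n): return np.load(f"pics/{n}.npy",allow_pickle=True).item()
def bright(c,box,t):
    m=np.zeros(c["pixels"].shape[:2],np.uint8);x0,y0,x1,y1=box
    m[y0:y1,x0:x1]=(c["pixels"][y0:y1,x0:x1].min(2)>t)
    return max(cv2.findContours(m,0,1)[0],key=cv2.contourArea)[:,0]
E
python3 - <<'E'
from h import *
c=load("top0")
print(c["pixels"][258,290:335].min(1))
for t in(140,170):
    k=bright(c,(292,226,335,288),t)
    r=cv2.minAreaRect((toF(toplane(c,k,.052))[:,:2]*1000).astype(np.float32)); print(t,r,cv2.boxPoints(r))
s=load("side0")
for P in ([-.135,-.02,.052],[-.035,.02,.052],[-.035,-.02,.052],[.02,0,.076],[.02,.036,.076],[.02,-.036,.076],[-.16,.06,.012],[-.16,-.06,.012]):
    print(P,project(c,fromF(P)).round(1),project(s,fromF(P)).round(1))
# side top-face
k=bright(s,(165,222,222,258),150)
print(cv2.minAreaRect((toF(toplane(s,k,.052))[:,:2]*1000).astype(np.float32)))
E
```

```text
[ 43  45  42  41  40  41  43  39  32  37  59  87 133 204 210 211 211 210
 208 210 208 206 209 214 213 211 210 209 207 204 184  80  40  39  43  41
  40  42  40  40  40  40  40  43  44]
140 ((-98.7047119140625, 19.37700653076172), (100.224365234375, 40.91451644897461), 3.088099479675293) [[-149.84619     37.104942 ]
 [-147.64206     -3.7501588]
 [ -47.563232     1.6490707]
 [ -49.767365    42.504173 ]]
170 ((-98.31254577636719, 19.490406036376953), (98.6104507446289, 38.71778106689453), 3.802180528640747) [[-148.79297     35.537163 ]
 [-146.22552     -3.0953963]
 [ -47.832123     3.4436493]
 [ -50.399567    42.07621  ]]
[-0.135, -0.02, 0.052] [[331.5 271.5]] [[176.5 247.9]]
[-0.035, 0.02, 0.052] [[306.2 229.4]] [[224.5 226.8]]
[-0.035, -0.02, 0.052] [[323.6 226.9]] [[227.8 239.6]]
[0.02, 0, 0.076] [[312.2 202.8]] [[252.7 219.5]]
[0.02, 0.036, 0.076] [[296.2 205.1]] [[249.1 208.7]]
[0.02, -0.036, 0.076] [[328.1 200.5]] [[256.6 231.1]]
[-0.16, 0.06, 0.012] [[296. 287.]] [[164.1 238.6]]
[-0.16, -0.06, 0.012] [[347.3 279.5]] [[167.5 279.6]]
((-100.14178466796875, 16.93437385559082), (98.40029907226562, 34.99362564086914), 3.926724910736084)
```

```bash
cat >> h.py <<'E'
def plan(obs,*targets):
    """targets: (fixture x,y,z mm of TCP, yaw in fixture deg) -> tool shift mm, turn deg"""
    R0=rpy(obs["ee_rot"])
    for x,y,z,w in targets:
        P=fromF(np.array([x,y,z])/1000)[0]
        Rt=rpy([np.pi,0,FY+np.radians(w)])
        print((x,y,z,w),"shift",(R0.T@(P-obs["tcp_pos"])*1000).round(1),"turn",np.degrees(R.from_matrix(R0.T@Rt).as_rotvec()).round(2))
def where(obs):
    e=obs["ee_rot"]; print("F tcp",(toF(obs["tcp_pos"])[0]*1000).round(1),"yawF",np.degrees(e[2]-FY).round(2),"rp",np.degrees(e[:2]).round(2),"f",np.round(obs["ft_force"],1),"t",round(obs["time_s"],2),"w",round(obs["grip_width"]*1000,1))
E
python3 - <<'E'
from h import *; from rig import env
o=env.get_obs(); where(o); plan(o,(20,0,205,90))
E
```

```text
F tcp [-211.   764.7  204.7] yawF 148.93 rp [-179.91    0.  ] f [-0.3 -0.4  0.2] t 0.1 w 94.4
(20, 0, 205, 90) shift [-592.5 -535.8    0.6] turn [-9.000e-02  5.000e-02  5.893e+01]
```

drive_tool(motion=[[[-592,-536,0],[0,0,59],60],[[-592,-536,0],[0,0,59],60],[[-592,-536,0],[0,0,59],60],[[-592,-536,0],[0,0,59],60],[[-592,-536,0],[0,0,59],60],[[-592,-536,0],[0,0,59],60],[[-592,-536,0],[0,0,59],60],[[-592,-536,0],[0,0,59],60],[[-592,-536,0],[0,0,59],60],[[-592,-536,0],[0,0,59],60],[[-592,-536,0],[0,0,59],60],[[-592,-536,0],[0,0,59],60],[[-592,-536,0],[0,0,59],60],[[-592,-536,0],[0,0,59],60],[[-592,-536,0],[0,0,59],60],[[-592,-536,0],[0,0,59],60],[[-592,-536,0],[0,0,59],60],[[-592,-536,0],[0,0,59],60],[[-592,-536,0],[0,0,59],60],[[-592,-536,0],[0,0,59],60]])

```text
time_s: 2.1
tcp_pos: [0.5908, -0.1162, 0.2053]
ee_rot: [-3.141, -0.001, 1.727]
ft_force: [0.1, 0.4, 0.4]
grip_width: 0.0602
gripper_force: 0.0
```

Run:
```python
from h import *; from rig import env
o=env.get_obs(); where(o); print(o["joints"].round(2))
c=env.read_camera("wrist"); np.save("pics/w1.npy",dict(c=c,o=o),allow_pickle=True)
cv2.imwrite("pics/w1.png",c["pixels"][:,:,::-1])
print(c["hand_eye"].round(3),c["fx"],project(c,fromF([[.02,0,.076],[.02,.036,.076],[.02,-.036,.076],[-.16,.06,.012],[-.16,-.06,.012]]),o).round(0))
plan(o,(20,0,57,90))
```

```text
F tcp [ 19.7   2.7 205.3] yawF 90.08 rp [-1.7997e+02 -7.0000e-02] f [0.1 0.4 0.4] t 2.1 w 60.2
[-0.07  0.58  0.34  1.66 -0.23  0.94  0.52]
[[-0.     0.973  0.229  0.066]
 [ 1.     0.    -0.    -0.   ]
 [-0.     0.229 -0.973 -0.178]
 [ 0.     0.     0.     1.   ]] 334.06689931339884 [[256. 187.]
 [256. 148.]
 [256. 223.]
 [ 91. 120.]
 [103. 225.]]
(20, 0, 57, 90) shift [ -2.9   0.4 148.3] turn [-0.03 -0.07  0.08]
```

View pics/w1.png

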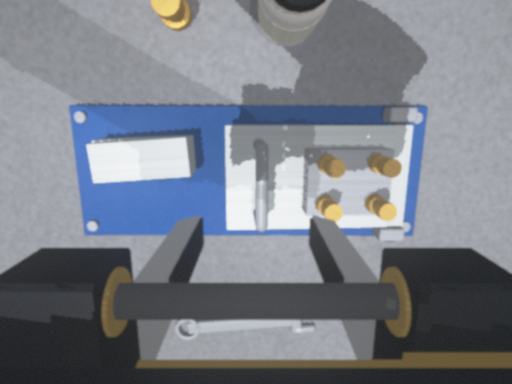

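Wrist view: the handle is at column ~262, rows 140–231, about 6 px off the prediction. The stack is at (140,160). I'll check the base outline from this view too.

Run:
```python
from h import *
d=np.load("pics/w1.npy",allow_pickle=True).item();c,o=d["c"],d["o"]
m=blue(c["pixels"])
hull=cv2.convexHull(np.vstack([q for q in cv2.findContours(m,0,1)[0] if cv2.contourArea(q)>30]))[:,0]
P=toF(toplane(c,hull,.012,o))[:,:2]*1000
r=cv2.minAreaRect(P.astype(np.float32));print(r,cv2.boxPoints(r))
k=bright(c,(84,128,200,190),190); r=cv2.minAreaRect((toF(toplane(c,k,.052,o))[:,:2]*1000).astype(np.float32)); print(r,cv2.boxPoints(r).round(1))
print(toF(toplane(c,[[262,140],[262,231],[262,186]],.076,o)).round(4))
# plate front edge & sides: mask
k=bright(c,(222,110,300,240),190); print(k.min(0),k.max(0)); print(toF(toplane(c,[[225,175]],.036,o)))
# row of gray profile across handle
for y in (170,190,210): print(c["pixels"][y,246:280].mean(1).astype(int))
t=load("top0")
for x in (305,312,320): print(t["pixels"][192:214,x].mean(1).astype(int))
```

```text
((10.893386840820312, 2.3702011108398438), (384.5310974121094, 145.13340759277344), 0.06679333746433258) [[-181.45663    74.71272 ]
 [-181.28745   -70.42059 ]
 [ 203.24341   -69.97232 ]
 [ 203.07422    75.160995]]
((-98.0069580078125, 22.450439453125), (99.04193878173828, 41.60971450805664), 3.5872409343719482) [[-148.7   40.1]
 [-146.1   -1.4]
 [ -47.3    4.8]
 [ -49.9   46.3]]
[[ 0.0251  0.0437  0.076 ]
 [ 0.0256 -0.0442  0.076 ]
 [ 0.0253  0.0007  0.076 ]]
[226 126] [256 229]
[[-0.0131152   0.00369958  0.036     ]]
[227 228 228 228 228 228 228 226 217 184 141 119 113 115 115 114 115 116
 116 116 113 118 128 137 140 140 141 149 172 203 220 225 225 225]
[241 241 241 240 238 235 231 225 213 190 173 171 176 187 200 202 189 178
 168 162 149 142 146 153 157 153 156 180 217 233 236 236 234 234]
[242 241 241 241 240 235 221 193 163 156 173 185 197 207 218 217 209 201
 189 179 166 157 164 181 203 219 228 235 238 239 240 240 240 240]
[193 195 195 195 196 191 150 127 142 169 157 137 141 160 169 170 176 190
 198 200 199 199]
[189 190 192 189 161 128 125 143 170 158 136 144 164 171 175 193 202 202
 203 202 202 201]
[199 198 193 159 122 126 143 166 155 135 151 165 166 172 186 197 195 198
 200 201 203 202]
```

drive_tool(motion=[[[-3,3,50],[0,0,0],40],[[-3,3,90],[0,0,0],40],[[-3,3,115],[0,0,0],40],[[-3,3,130],[0,0,0],40],[[-3,3,140],[0,0,0],40],[[-3,3,148],[0,0,0],40],[[-3,3,148],[0,0,0],40],[[-3,3,148],[0,0,0],40]])

```text
time_s: 2.95
tcp_pos: [0.5953, -0.121, 0.0584]
ee_rot: [3.14, 0.0, 1.724]
ft_force: [-0.1, -0.6, -0.4]
grip_width: 0.0402
gripper_force: 0.0
```

drive_tool(motion=[[[0,0,0],[0,0,0],5],[[0,0,0],[0,0,0],5],[[0,0,0],[0,0,0],5],[[0,0,0],[0,0,0],5],[[0,0,0],[0,0,0],5],[[0,0,0],[0,0,0],5]], squeeze=30)

```text
time_s: 3.55
tcp_pos: [0.5965, -0.1206, 0.0579]
ee_rot: [3.138, 0.001, 1.724]
ft_force: [5.2, 0.3, -1.7]
grip_width: 0.0113
gripper_force: 30.0
```

Run:
```python
from h import *; from rig import env
o=env.get_obs(); where(o); print(o["gripper_force"])
r=159.4;a=np.arctan2(54,150)
for t in np.arange(0,.451,.05): print(round(t,2),"dy",round(r*(np.cos(a)-np.cos(a+t)),1),"dz",-round(r*(np.sin(a+t)-np.sin(a)),1))
```

```text
F tcp [24.7 -2.5 57.9] yawF 89.96 rp [1.798e+02 5.000e-02] f [ 5.2  0.3 -1.7] t 3.55 w 11.3
29.999559223651886
0.0 dy 0.0 dz -0.0
0.05 dy 2.9 dz -7.4
0.1 dy 6.1 dz -14.7
0.15 dy 9.8 dz -21.8
0.2 dy 13.7 dz -28.7
0.25 dy 18.0 dz -35.4
0.3 dy 22.7 dz -41.9
0.35 dy 27.6 dz -48.2
0.4 dy 32.9 dz -54.1
0.45 dy 38.4 dz -59.9
```

drive_tool(motion=[[[0,1.4,-3.7],[0,0,0],5],[[0,2.9,-7.4],[0,0,0],5],[[0,4.5,-11],[0,0,0],5],[[0,6.1,-14.7],[0,0,0],5],[[0,7.9,-18.2],[0,0,0],5],[[0,9.8,-21.8],[0,0,0],5]])

```text
time_s: 4.15
tcp_pos: [0.6061, -0.1191, 0.0776]
ee_rot: [3.139, 0.001, 1.725]
ft_force: [10.5, -0.8, -18.1]
grip_width: 0.0109
gripper_force: 30.0
```

Run:
```python
from h import *; from rig import env
where(env.get_obs())
```

```text
F tcp [34.5 -2.6 77.6] yawF 89.96 rp [1.7986e+02 8.0000e-02] f [ 10.5  -0.8 -18.1] t 4.15 w 10.9
```

drive_tool(motion=[[[0,3,-4],[0,0,0],5],[[0,5,-7],[0,0,0],5],[[0,7.2,-10.3],[0,0,0],5],[[0,9.5,-13.6],[0,0,0],5],[[0,12,-17],[0,0,0],5],[[0,14.5,-20.1],[0,0,0],5],[[0,17,-23.3],[0,0,0],5],[[0,19.6,-26.4],[0,0,0],5],[[0,22.2,-29.3],[0,0,0],5],[[0,25,-32.3],[0,0,0],5],[[0,27.5,-34.6],[0,0,0],5],[[0,27.5,-34.6],[0,0,0],5],[[0,27.5,-34.6],[0,0,0],5]])

```text
time_s: 5.45
tcp_pos: [0.631, -0.1152, 0.1109]
ee_rot: [-3.14, 0.001, 1.724]
ft_force: [7.4, -0.9, -17.5]
grip_width: 0.011
gripper_force: 30.0
```

Run:
```python
from h import *; from rig import env
where(env.get_obs())
c=env.read_camera("side"); np.save("pics/side1.npy",c,allow_pickle=True)
cv2.imwrite("pics/side1.png",cv2.resize(c["pixels"][130:310,130:370],None,fx=3,fy=3)[:,:,::-1])
```

```text
F tcp [ 59.6  -2.5 110.9] yawF 89.94 rp [-1.7989e+02  3.0000e-02] f [  7.4  -0.9 -17.5] t 5.45 w 11.0
```

View pics/side1.png

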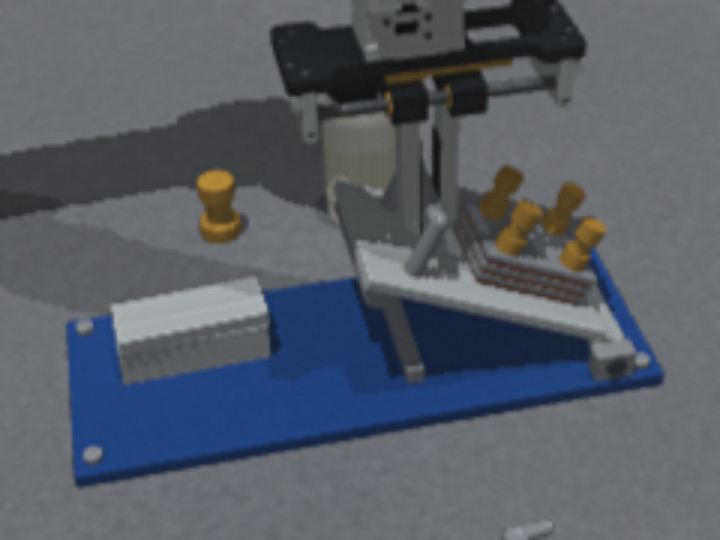

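The plate stands raised at about 0.42 rad, the stop strip is visible at crop (405,350), and the stack is untouched. Next I let go and go over the stack.

drive_tool(motion=[[[0,0,0],[0,0,0],36],[[0,0,0],[0,0,0],36],[[0,0,0],[0,0,0],36],[[0,0,0],[0,0,0],36],[[0,0,-10],[0,0,0],36],[[0,0,-30],[0,0,0],36],[[0,0,-60],[0,0,0],36],[[0,0,-90],[0,0,0],36],[[0,0,-90],[0,0,0],36]])

```text
time_s: 6.4
tcp_pos: [0.6343, -0.1162, 0.2094]
ee_rot: [3.133, 0.003, 1.724]
ft_force: [1.1, -0.5, -0.2]
grip_width: 0.0358
gripper_force: 0.0
```

Run:
```python
from h import *; from rig import env
o=env.get_obs(); where(o)
plan(o,(-98,20,130,180),(-98,20,17,180))
c=env.read_camera("top"); np.save("pics/top1.npy",c,allow_pickle=True)
print("jar top",toF(toplane(c,[237,190],.13)),"fit",toF(toplane(c,[245,252],.05)))
c=env.read_camera("side"); np.save("pics/side2.npy",c,allow_pickle=True)
print("stop end",toF(toplane(c,[[268,255],[265,257]],.012)))
```

```text
F tcp [ 62.7  -4.  209.4] yawF 89.92 rp [1.7951e+02 1.7000e-01] f [ 1.1 -0.5 -0.2] t 6.4 w 35.8
(-98, 20, 130, 180) shift [  24.  -161.4   77.9] turn [  0.25   0.52 -90.08]
(-98, 20, 17, 180) shift [  24.3 -162.4  190.9] turn [  0.25   0.52 -90.08]
jar top [[0.06242197 0.16047613 0.13      ]] fit [[-0.06532517  0.1644411   0.05      ]]
stop end [[ 0.04102363 -0.04026717  0.012     ]
 [ 0.03386406 -0.04441354  0.012     ]]
```

drive_tool(motion=[[[24,-50,0],[0,0,-8.5],36],[[24,-90,0],[0,0,-17],50],[[24,-125,10],[0,0,-25.5],66],[[24,-150,25],[0,0,-34],66],[[24,-162,45],[0,0,-42.5],66],[[24,-162,60],[0,0,-51],66],[[24,-162,70],[0,0,-59.5],66],[[24,-162,78],[0,0,-68],66],[[24,-162,78],[0,0,-76.5],66],[[24,-162,78],[0,0,-85],66],[[24,-162,78],[0,0,-90],66],[[24,-162,78],[0,0,-90],66],[[24,-162,78],[0,0,-90],66]])

```text
time_s: 7.8
tcp_pos: [0.467, -0.116, 0.1254]
ee_rot: [3.141, -0.001, -2.991]
ft_force: [0.2, 0.7, 0.7]
grip_width: 0.0658
gripper_force: 0.0
```

Run:
```python
from h import *; from rig import env
o=env.get_obs(); where(o); print(o["joints"].round(2))
plan(o,(-97,21,17,180))
```

```text
F tcp [-102.6   21.9  125.4] yawF -180.21 rp [ 1.7996e+02 -7.0000e-02] f [0.2 0.7 0.7] t 7.8 w 65.8
[ 0.27  0.52 -0.11  2.06  0.1   0.58  1.8 ]
(-97, 21, 17, 180) shift [ -5.7  -1.  108.4] turn [ 0.04 -0.07 -0.21]
```

drive_tool(motion=[[[-5,-1,40],[0,0,0],66],[[-5,-1,75],[0,0,0],66],[[-5,-1,95],[0,0,0],66],[[-5,-1,104],[0,0,0],66],[[-5,-1,108],[0,0,0],66],[[-5,-1,108],[0,0,0],66],[[-5,-1,108],[0,0,0],30],[[-5,-1,108],[0,0,0],30],[[-5,-1,108],[0,0,0],30],[[-5,-1,108],[0,0,0],30],[[-5,-1,108],[0,0,0],30],[[-5,-1,108],[0,0,0],30]], squeeze=20)

```text
time_s: 9.0
tcp_pos: [0.4731, -0.1159, 0.0185]
ee_rot: [3.141, 0.001, -2.988]
ft_force: [-0.9, 1.1, 5.8]
grip_width: 0.0399
gripper_force: 19.6
```

Run:
```python
from h import *; from rig import env
o=env.get_obs(); where(o); print(o["gripper_force"])
plan(o,(-97,0,17,180))
```

```text
F tcp [-96.5  21.1  18.5] yawF -180.05 rp [1.7999e+02 5.0000e-02] f [-0.9  1.1  5.8] t 9.0 w 39.9
19.600645704476847
(-97, 0, 17, 180) shift [  0.5 -21.1   1.4] turn [ 0.01  0.05 -0.05]
```

drive_tool(motion=[[[0,-3,0],[0,0,0],30],[[0,-7,0],[0,0,0],30],[[0,-11,0],[0,0,0],30],[[0,-15,0],[0,0,0],30],[[0,-18,0],[0,0,0],30],[[0,-20.5,0],[0,0,0],30],[[0,-20.5,0],[0,0,0],30],[[0,-20.5,0],[0,0,0],30],[[0,-20.5,0],[0,0,0],60],[[0,-20.5,0],[0,0,0],60],[[0,-20.5,0],[0,0,0],60],[[0,-20.5,0],[0,0,0],60],[[0,-20.5,-50],[0,0,0],60],[[30,-20.5,-95],[0,0,0],60],[[65,-20.5,-95],[0,0,0],12],[[72,-20.5,-95],[0,0,0],12],[[72,-20.5,-95],[0,0,0],12]])

```text
time_s: 10.7
tcp_pos: [0.4036, -0.1481, 0.1131]
ee_rot: [-3.141, -0.001, -2.99]
ft_force: [-0.1, 0.2, -0.4]
grip_width: 0.0392
gripper_force: 0.0
```

Run:
```python
from h import *; from rig import env
o=env.get_obs(); where(o)
for n in ("top","side"):
    c=env.read_camera(n); np.save(f"pics/{n}3.npy",c,allow_pickle=True)
t=load("top3")["pixels"][170:300,240:370]; s=load("side3")["pixels"][160:300,130:310]
q=np.zeros((600,800,3),np.uint8); a=cv2.resize(t,(390,390),interpolation=2); b=cv2.resize(s,(400,311),interpolation=2)
q[:390,:390]=a;q[:311,400:]=b;cv2.imwrite("pics/c3.png",q[:400,:,::-1])
```

```text
F tcp [-170.2   -0.   113.1] yawF -180.16 rp [-1.7999e+02 -3.0000e-02] f [-0.1  0.2 -0.4] t 10.7 w 39.2
```

View pics/c3.png

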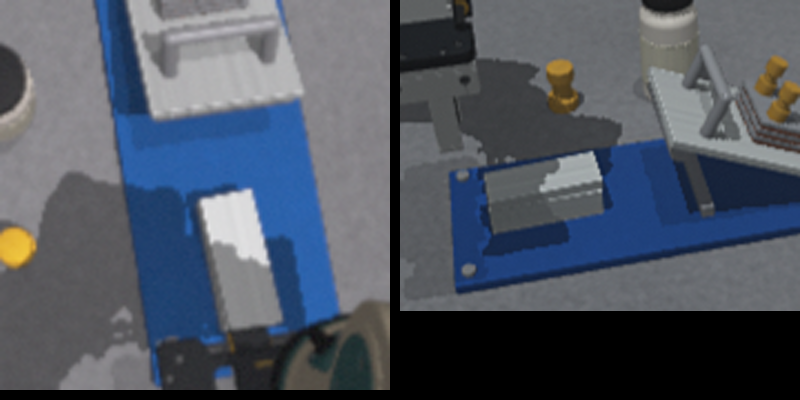

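The stack is now straight on the middle line at crop (240,260), and the plate stays up. Next: lower behind the ends with the fingers 14 mm apart, then push.

drive_tool(motion=[[[2,0,0],[0,0,0],14],[[2,0,40],[0,0,0],14],[[2,0,70],[0,0,0],14],[[2,0,88],[0,0,0],14],[[2,0,96],[0,0,0],14],[[2,0,96],[0,0,0],14],[[-5,0,96],[0,0,0],14],[[-10,0,96],[0,0,0],14],[[-15,0,96],[0,0,0],14],[[-20,0,96],[0,0,0],14],[[-25,0,96],[0,0,0],14],[[-30,0,96],[0,0,0],14],[[-30,0,96],[0,0,0],14]])

```text
time_s: 12.1
tcp_pos: [0.4359, -0.1429, 0.017]
ee_rot: [-3.141, 0.002, -2.988]
ft_force: [-1.1, -0.4, 0.7]
grip_width: 0.0141
gripper_force: 0.2
```

Run:
```python
from h import *; from rig import env
o=env.get_obs(); where(o); plan(o,(-85,0,17,180))
s=env.read_camera("side"); np.save("pics/side4.npy",s,allow_pickle=True)
cv2.imwrite("pics/s4.png",cv2.resize(s["pixels"][170:290,140:300],(800,600),interpolation=2)[:,:,::-1])
```

```text
F tcp [-137.4    0.2   17. ] yawF -180.05 rp [-1.7999e+02  1.3000e-01] f [-1.1 -0.4  0.7] t 12.1 w 14.1
(-85, 0, 17, 180) shift [-52.4  -0.1   0.2] turn [-0.01  0.13 -0.05]
```

View pics/s4.png

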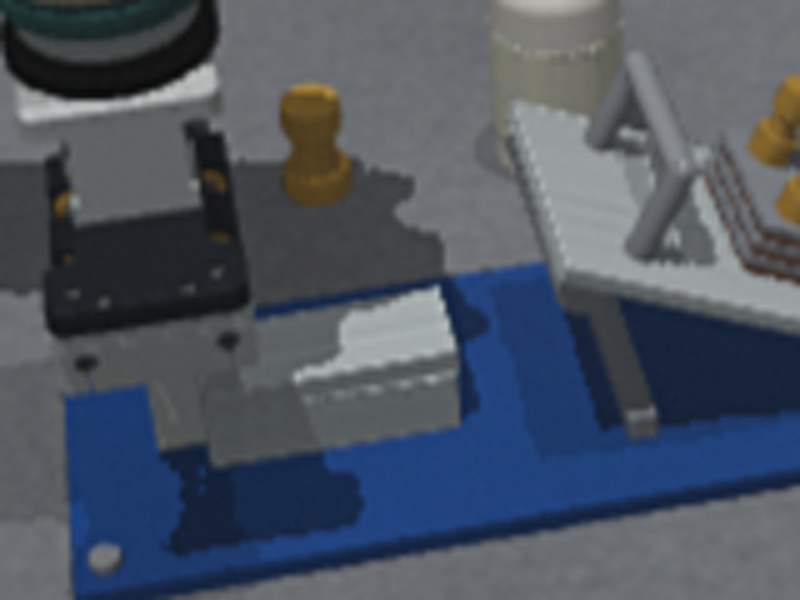

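The fingers bear on both ends and the bars look flush, with the far end at crop (460,380) and the stop at (620,400). Push on.

drive_tool(motion=[[[-4,0,0],[0,0,0],14],[[-8,0,0],[0,0,0],14],[[-12,0,0],[0,0,0],14],[[-16,0,0],[0,0,0],14],[[-20,0,0],[0,0,0],14],[[-24,0,0],[0,0,0],14],[[-28,0,0],[0,0,0],14],[[-32,0,0],[0,0,0],14],[[-36,0,0],[0,0,0],14],[[-40,0,0],[0,0,0],14],[[-44,0,0],[0,0,0],14],[[-47,0,0],[0,0,0],14],[[-50,0,0],[0,0,0],14],[[-52,0,0],[0,0,0],14],[[-54,0,0],[0,0,0],14],[[-54,0,0],[0,0,0],14]])

```text
time_s: 13.75
tcp_pos: [0.4883, -0.1347, 0.0169]
ee_rot: [3.142, 0.001, -2.988]
ft_force: [-1.2, -0.6, -0.5]
grip_width: 0.0141
gripper_force: 0.5
```

Run:
```python
from h import *; from rig import env
o=env.get_obs(); where(o); plan(o,(-75,0,17,180))
```

```text
F tcp [-84.4   0.2  16.9] yawF -180.06 rp [1.8e+02 5.0e-02] f [-1.2 -0.6 -0.5] t 13.75 w 14.1
(-75, 0, 17, 180) shift [-9.4 -0.2 -0.1] turn [ 0.    0.05 -0.06]
```

drive_tool(motion=[[[-2,0,0],[0,0,0],14],[[-4,0,0],[0,0,0],14],[[-5.5,0,0],[0,0,0],14],[[-7,0,0],[0,0,0],14],[[-8,0,0],[0,0,0],14],[[-9,0,0],[0,0,0],14],[[-9,0,0],[0,0,0],14]])

```text
time_s: 14.45
tcp_pos: [0.4969, -0.1334, 0.0169]
ee_rot: [3.142, 0.0, -2.988]
ft_force: [-1.6, -0.6, 0.7]
grip_width: 0.014
gripper_force: 1.1
```

drive_tool(motion=[[[-1,0,0],[0,0,0],14],[[-2,0,0],[0,0,0],14],[[-2,0,0],[0,0,0],14]])

```text
time_s: 14.75
tcp_pos: [0.499, -0.133, 0.0169]
ee_rot: [3.142, 0.001, -2.988]
ft_force: [-2.3, -1.0, 0.8]
grip_width: 0.0134
gripper_force: 1.0
```

Run:
```python
from h import *; from rig import env
o=env.get_obs(); where(o)
s=env.read_camera("side"); np.save("pics/side5.npy",s,allow_pickle=True)
cv2.imwrite("pics/s5.png",cv2.resize(s["pixels"][170:290,160:320],(800,600),interpolation=2)[:,:,::-1])
```

```text
F tcp [-73.6   0.2  16.9] yawF -180.07 rp [1.8e+02 3.0e-02] f [-2.3 -1.   0.8] t 14.75 w 13.4
```

View pics/s5.png

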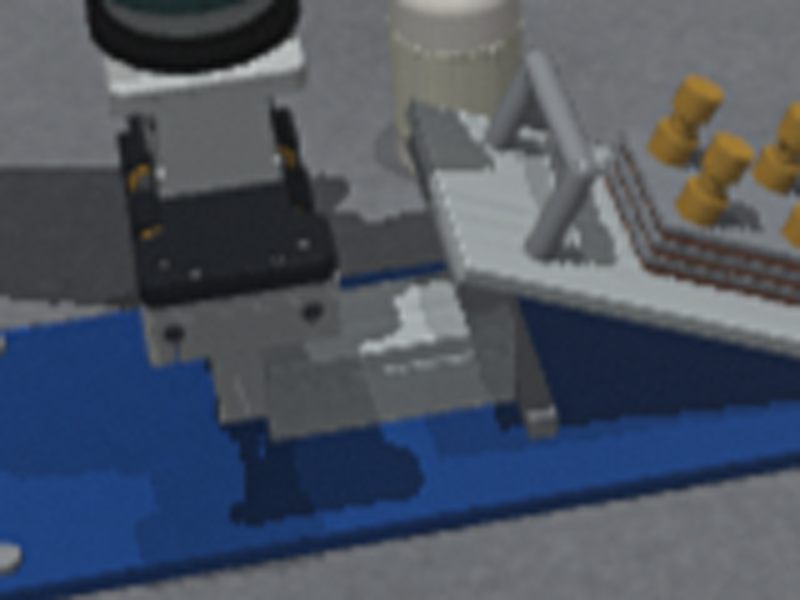

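The stack is just short of the stop face (bar end at crop (515,380), stop at (525,380)) and the force is still just sliding friction. I'll creep on until it rises.

drive_tool(motion=[[[-1,0,0],[0,0,0],14],[[-2,0,0],[0,0,0],14],[[-3,0,0],[0,0,0],14],[[-3,0,0],[0,0,0],14]])

```text
time_s: 15.2
tcp_pos: [0.499, -0.1331, 0.0166]
ee_rot: [-3.141, -0.005, -2.989]
ft_force: [-7.5, -0.7, 4.7]
grip_width: 0.0138
gripper_force: 3.5
```

drive_tool(motion=[[[-1,0,0],[0,0,0],14],[[-2,0,0],[0,0,0],14],[[-2,0,0],[0,0,0],14]])

```text
time_s: 15.5
tcp_pos: [0.4989, -0.1331, 0.0165]
ee_rot: [-3.142, -0.009, -2.989]
ft_force: [-10.0, -0.8, 6.6]
grip_width: 0.0143
gripper_force: 4.9
```

Home: no further travel and the force is at 10 N. Back off, rise and check flushness.

drive_tool(motion=[[[3,0,0],[0,0,0],14],[[6,0,0],[0,0,0],14],[[15,0,0],[0,0,0],14],[[35,0,0],[0,0,0],14],[[60,0,0],[0,0,0],14],[[60,0,-40],[0,0,0],14],[[60,0,-90],[0,0,0],14],[[60,0,-140],[0,0,0],14],[[60,0,-190],[0,0,0],36],[[60,0,-190],[0,0,0],36],[[60,0,-190],[0,0,0],36]])

```text
time_s: 16.6
tcp_pos: [0.4452, -0.142, 0.208]
ee_rot: [-3.139, 0.004, -2.989]
ft_force: [-0.2, -0.3, -0.8]
grip_width: 0.0341
gripper_force: 0.0
```

Run:
```python
from h import *; from rig import env
o=env.get_obs(); where(o); plan(o,(60,-2.5,206,90),(60,-2.5,111,90))
for n in ("top","side"):
    c=env.read_camera(n); np.save(f"pics/{n}6.npy",c,allow_pickle=True)
c=load("top6");t=c["pixels"][170:270,260:360]; s=load("side6")["pixels"][190:270,190:290]
q=np.zeros((400,800,3),np.uint8); q[:,:400]=cv2.resize(t,(400,400),interpolation=2); q[:320,400:]=cv2.resize(s,(400,320),interpolation=2)
cv2.imwrite("pics/c6.png",q[:,:,::-1])
```

```text
F tcp [-128.    -0.4  208. ] yawF -180.1 rp [-179.87    0.21] f [-0.2 -0.3 -0.8] t 16.6 w 34.1
(60, -2.5, 206, 90) shift [-188.    -1.7    2.7] turn [7.00e-02 2.70e-01 8.99e+01]
(60, -2.5, 111, 90) shift [-187.7   -1.5   97.7] turn [7.00e-02 2.70e-01 8.99e+01]
```

View pics/c6.png

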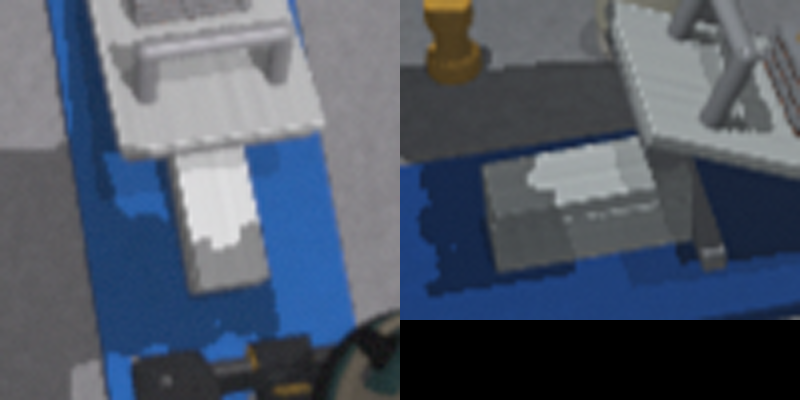

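The stack is home, straight and flush: the side ends line up at crop (490,215), and the top view shows it mid-base at (220,220). Back to the handle.

drive_tool(motion=[[[-40,-1.5,0],[0,0,8.5],36],[[-80,-1.5,0],[0,0,17],36],[[-115,-1.5,0],[0,0,25.5],36],[[-145,-1.5,0],[0,0,34],36],[[-170,-1.5,0],[0,0,42.5],36],[[-185,-1.5,0],[0,0,51],36],[[-188,-1.5,0],[0,0,59.5],36],[[-188,-1.5,0],[0,0,68],36],[[-188,-1.5,0],[0,0,76.5],36],[[-188,-1.5,0],[0,0,85],36],[[-188,-1.5,0],[0,0,90],36],[[-188,-1.5,0],[0,0,90],36],[[-188,-1.5,0],[0,0,90],36],[[-188,-1.5,0],[0,0,90],36]])

```text
time_s: 18.1
tcp_pos: [0.6299, -0.1142, 0.2058]
ee_rot: [-3.14, -0.0, 1.726]
ft_force: [-0.1, -1.3, 0.7]
grip_width: 0.0357
gripper_force: 0.0
```

Run:
```python
from h import *; from rig import env
o=env.get_obs(); where(o); plan(o,(60,-2.5,112,90))
```

```text
F tcp [ 58.7  -1.3 205.8] yawF 90.03 rp [-1.7991e+02 -2.0000e-02] f [-0.1 -1.3  0.7] t 18.1 w 35.7
(60, -2.5, 112, 90) shift [-1.2  1.5 93.8] turn [-0.09 -0.02  0.03]
```

drive_tool(motion=[[[-1,1.5,40],[0,0,0],36],[[-1,1.5,70],[0,0,0],36],[[-1,1.5,85],[0,0,0],36],[[-1,1.5,94],[0,0,0],36],[[-1,1.5,94],[0,0,0],36],[[-1,1.5,94],[0,0,0],5],[[-1,1.5,94],[0,0,0],5],[[-1,1.5,94],[0,0,0],5],[[-1,1.5,94],[0,0,0],5],[[-1,1.5,94],[0,0,0],5],[[-1,1.5,94],[0,0,0],5]], squeeze=25)

```text
time_s: 19.2
tcp_pos: [0.631, -0.1154, 0.1137]
ee_rot: [-3.14, 0.0, 1.724]
ft_force: [-3.9, 0.8, 6.2]
grip_width: 0.0112
gripper_force: 25.0
```

Run:
```python
from h import *; from rig import env
o=env.get_obs(); where(o)
b=np.arctan2(54,150)+.41
for d in np.arange(.02,.221,.02): print(round(d,2),(159.4*(np.cos(b)-np.cos(b-d))).round(1),(159.4*(np.sin(b)-np.sin(b-d))).round(1))
```

```text
F tcp [ 59.6  -2.7 113.7] yawF 89.91 rp [-1.7992e+02  1.0000e-02] f [-3.9  0.8  6.2] t 19.2 w 11.2
0.02 -2.2 2.3
0.04 -4.3 4.7
0.06 -6.3 7.2
0.08 -8.4 9.6
0.1 -10.3 12.1
0.12 -12.3 14.7
0.14 -14.1 17.3
0.16 -15.9 19.9
0.18 -17.7 22.5
0.2 -19.4 25.2
0.22 -21.1 28.0
```

Gripped. Lower along the arc.

drive_tool(motion=[[[0,-1.1,1.2],[0,0,0],5],[[0,-2.2,2.3],[0,0,0],5],[[0,-3.2,3.5],[0,0,0],5],[[0,-4.3,4.7],[0,0,0],5],[[0,-5.3,6],[0,0,0],5],[[0,-6.3,7.2],[0,0,0],5],[[0,-7.4,8.4],[0,0,0],5],[[0,-8.4,9.6],[0,0,0],5],[[0,-9.4,10.9],[0,0,0],5],[[0,-10.3,12.1],[0,0,0],5],[[0,-10.3,12.1],[0,0,0],5]])

```text
time_s: 20.3
tcp_pos: [0.6205, -0.117, 0.1018]
ee_rot: [-3.14, 0.0, 1.724]
ft_force: [-5.0, -0.8, 8.0]
grip_width: 0.0113
gripper_force: 25.0
```

Run:
```python
from h import *; from rig import env
where(env.get_obs())
```

```text
F tcp [ 49.   -2.7 101.8] yawF 89.91 rp [-1.799e+02  1.000e-02] f [-5.  -0.8  8. ] t 20.3 w 11.3
```

drive_tool(motion=[[[0,-1,1.3],[0,0,0],5],[[0,-2,2.6],[0,0,0],5],[[0,-2.9,3.9],[0,0,0],5],[[0,-3.8,5.2],[0,0,0],5],[[0,-4.7,6.5],[0,0,0],5],[[0,-5.6,7.8],[0,0,0],5],[[0,-5.6,7.8],[0,0,0],5]])

```text
time_s: 21.0
tcp_pos: [0.6145, -0.1179, 0.0937]
ee_rot: [-3.139, 0.0, 1.724]
ft_force: [-5.4, -1.0, 7.6]
grip_width: 0.0111
gripper_force: 25.0
```

drive_tool(motion=[[[0,-0.9,1.3],[0,0,0],5],[[0,-1.7,2.6],[0,0,0],5],[[0,-1.7,2.6],[0,0,0],5]])

```text
time_s: 21.3
tcp_pos: [0.6126, -0.1183, 0.0911]
ee_rot: [-3.138, -0.0, 1.723]
ft_force: [-6.5, 0.2, 7.2]
grip_width: 0.0113
gripper_force: 25.0
```

drive_tool(motion=[[[0,-0.8,1.2],[0,0,0],5],[[0,-1.5,2.4],[0,0,0],5],[[0,-2.2,3.6],[0,0,0],5],[[0,-2.2,3.6],[0,0,0],5]])

```text
time_s: 21.7
tcp_pos: [0.6102, -0.1186, 0.0873]
ee_rot: [-3.138, -0.0, 1.723]
ft_force: [-6.2, -1.3, 6.2]
grip_width: 0.0113
gripper_force: 25.0
```

drive_tool(motion=[[[0,-0.7,1.2],[0,0,0],5],[[0,-1.4,2.4],[0,0,0],5],[[0,-1.4,2.4],[0,0,0],5]])

```text
time_s: 22.0
tcp_pos: [0.6095, -0.1188, 0.086]
ee_rot: [-3.139, 0.0, 1.723]
ft_force: [-7.3, -0.2, 12.9]
grip_width: 0.0113
gripper_force: 25.0
```

drive_tool(motion=[[[0,-0.5,1.2],[0,0,0],5],[[0,-0.5,2.4],[0,0,0],5],[[0,-0.5,2.4],[0,0,0],5],[[0,-0.5,2.4],[0,0,0],5]])

```text
time_s: 22.4
tcp_pos: [0.6095, -0.1188, 0.0858]
ee_rot: [-3.141, 0.001, 1.724]
ft_force: [-10.7, 0.3, 27.3]
grip_width: 0.0105
gripper_force: 25.0
```

Run:
```python
from h import *; from rig import env
where(env.get_obs())
```

```text
F tcp [37.9 -2.8 85.8] yawF 89.9 rp [-1.7995e+02  4.0000e-02] f [-10.7   0.3  27.3] t 22.4 w 10.5
```

Seated at 27 N. Open, rise clear and check.

drive_tool(motion=[[[0,0,0],[0,0,0],36],[[0,0,0],[0,0,0],36],[[0,0,0],[0,0,0],36],[[0,0,0],[0,0,0],36],[[0,0,0],[0,0,0],36],[[0,0,-15],[0,0,0],36],[[0,0,-50],[0,0,0],36],[[0,0,-100],[0,0,0],36],[[-50,-50,-150],[0,0,0],36],[[-100,-50,-150],[0,0,0],36],[[-150,-50,-150],[0,0,0],36],[[-200,-50,-150],[0,0,0],36],[[-200,-50,-150],[0,0,0],36],[[-200,-50,-150],[0,0,0],36]])

```text
time_s: 23.8
tcp_pos: [0.5902, -0.3299, 0.2328]
ee_rot: [-3.141, 0.004, 1.717]
ft_force: [0.4, 0.9, 0.7]
grip_width: 0.036
gripper_force: 0.0
```

Run:
```python
from h import *; from rig import env
o=env.get_obs(); where(o); print(abs(o["qvel"]).max())
for n in ("top","side"):
    c=env.read_camera(n); np.save(f"pics/{n}7.npy",c,allow_pickle=True)
c=load("top7");t=c["pixels"][170:270,260:360]; s=load("side7")["pixels"][190:270,210:310]
q=np.zeros((400,800,3),np.uint8); q[:,:400]=cv2.resize(t,(400,400),interpolation=2); q[:320,400:]=cv2.resize(s,(400,320),interpolation=2)
cv2.imwrite("pics/c7.png",q[:,:,::-1])
```

```text
F tcp [ -13.7 -208.4  232.8] yawF 89.51 rp [-179.99    0.23] f [0.4 0.9 0.7] t 23.8 w 36.0
0.06259922015968185
```

View pics/c7.png

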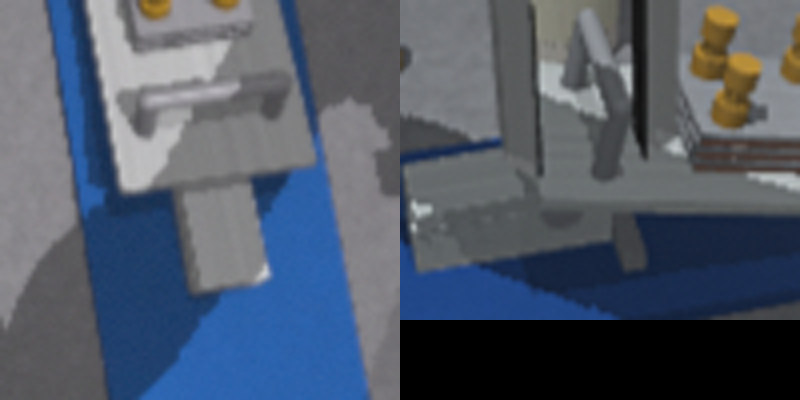

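The roller (crop (560,215)) rests on the top bar, the bar end touches the stop at (617,225), the stack hasn't shifted since homing, and the gripper is clear. Settle and hand in.

drive_tool(motion=[[[0,0,0],[0,0,0],36],[[0,0,0],[0,0,0],36],[[0,0,0],[0,0,0],36],[[0,0,0],[0,0,0],36]])

```text
time_s: 24.3
tcp_pos: [0.5918, -0.3228, 0.2321]
ee_rot: [3.142, -0.0, 1.725]
ft_force: [-0.8, 0.1, 0.3]
grip_width: 0.0363
gripper_force: 0.0
```

```bash
python3 -c "
from rig import env
print(env.finish_job())"
```

```text
the job is handed in; nothing more can be done
None
```

The job was handed in at about 24 s: by the last pictures and forces, the two bars are home and flush against the stop, the plate was lowered gently and its roller seated on the top bar with about 27 N, and the gripper is clear. The hand-in returned no verdict.

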